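# Charge the mill jar through the diverter chute

### The job

Swing the chute's flap all the way over so that it feeds the round jar and shuts off the square crate, then tip the scoop's five grinding balls into the hopper so that all of them run down into the jar. Finally stand the empty scoop upright on the table again and let go, leaving the other pots where they are.

Things in the scene. Friction and masses are not known exactly. Their poses are not given: they have to be found in the camera images.
- chute: Diverter chute of plywood and sheet steel, fixed, 190 (x) x 184 (y) x 215 mm high. Origin: centre of its underside; z up, x away from its lever side, y along the line of its two exits (+y and -y). Open hopper on top, below it the flap, then a roof-shaped slide falling to an exit at either end (y = +-88, 78 high), over the jar and over the crate.
- hopper_mouth (a point): Centre of the chute's open, funnel-shaped hopper mouth, level with its rim, 215 mm above the table. Mouth 132 along the chute's x by 150 along its y, narrowing to a throat 84 x 84, 29 below the rim.
- flap (a joint): Angle of flap and lever (one rigid piece) about a level shaft along the chute's x, 130 mm above the table. 0 upright; positive leans to the chute's +y, closing the +y exit so that balls leave at -y; negative the other way. Stops at +-0.62. Starts in the middle, stays where it is left (friction; about 2 N at the knob moves it).
- lever_knob (a point): Centre of the wooden knob on the flap's lever: a block 18 (x) x 16 (y) x 34 mm (z) on a 10 mm arm, beside the hopper on the robot's side, 115 from the chute's centre in its -x and 100 above the flap's shaft: 230 above the table when upright, 211 at a stop and then 58 to the side. Free on both sides along y. Axes: those of the flap.
- jar: Round white stoneware jar without lid, fixed, under one exit of the chute (either one): outside diameter 132, height 65, wall 5, floor 6 mm. Origin: centre of its underside. Its centre is 138 mm from the chute's along +y or -y. The balls must end up in it.
- crate: Square open wooden crate, fixed, under the other exit: 130 x 130 x 65 mm, wall 7. Origin: centre of its underside. No ball should go there.
- scoop_grip (a point): Centre of the scoop's handle bar, 80 mm above its underside: 16 thick (x), 18 high, 68 clear between uprights. Axes: x to the open mouth, y along the bar, z up. Steel scoop 104 x 72, walls 40 high, about 250 g, open at the mouth, where its floor rises at 25 degrees: level it keeps the balls (at the back, tops 23 above its underside); tipped mouth down by 45 to 55 degrees it empties.
- scoop_lip (a point): Middle of the upper edge of the scoop's mouth, 55 mm ahead (scoop x) of the handle bar's centre and 56 below it (24 above the scoop's underside). The side walls go down to the foot, 24 below and 2 ahead of this edge.
- ball1_center (a point): Centre of a white ceramic grinding ball, 20 mm in diameter, 15 g, lying in the scoop at the start.
- ball2_center (a point): Centre of a white ceramic grinding ball, 20 mm in diameter, 15 g, lying in the scoop at the start.
- ball3_center (a point): Centre of a white ceramic grinding ball, 20 mm in diameter, 15 g, lying in the scoop at the start.
- ball4_center (a point): Centre of a white ceramic grinding ball, 20 mm in diameter, 15 g, lying in the scoop at the start.
- ball5_center (a point): Centre of a white ceramic grinding ball, 20 mm in diameter, 15 g, lying in the scoop at the start.
- beaker_mid (a point): Bystander: terracotta beaker, 76 in diameter, 75 mm high; centre, half-way up. Leave alone.
- glazepot_mid (a point): Bystander: grey lidded glaze pot, 68 in diameter, 85 mm high; centre, half-way up. Leave alone.
- bowl_mid (a point): Bystander: terracotta bowl, 110 in diameter, 45 mm high; centre, half-way up. Leave alone.
Not all that is in view belongs to the job. What is shaped like the part that bears scoop_grip but blue is not meant.

How it is judged:
By the outcome, as a careful person would: the job done as asked, in the order asked, and still so for the second after the job is handed in, with the robot touching nothing.
It also fails if it takes over 72 s, if anything falls off the work surface, if the arm or the gripper's body presses on something with over 40 N, if the wrist force passes 120 N, or if a joint passes its speed limit or range.

### The arm

A 6-joint arm with a two-finger parallel gripper is mounted at the origin on the work surface. World frame = base frame: x ahead of the robot, y to its left, z up, the work surface at z = 0. Lengths are in m, angles in rad, forces in N, time in s.
With the tool pointing down it reaches from about 0.325 to 1 m from the base axis. Payload 5.1 kg.
Tool frame: the origin (TCP) lies midway between the tips of the shut fingers; the grasp point (between the pads) lies 19 mm behind it; z points along the fingers, y is the direction in which the jaws open and shut (so a half turn about z gives the same grasp; the last joint's range is limited). The gripper opens to 85 mm and grips with 20 to 120 N. Pads are 22 mm wide; open, the fingers measure 114 mm over their backs; the gripper's body (76 mm by 85 mm) begins 54 mm behind the grasp point. The pads swing forward as they close: fully open they stand 13 mm farther back than shut.
Start: joints at [1.17, 0.124, 1.65, -0, 1.367, -0.083], TCP at [0.203, 0.617, 0.231] pointing down, gripper open.
Joint ranges: [-2.61, 2.61], [-1.02, 2.33], [0.03, 2.71], [-1.35, 4.49], [0.32, 2.68], [-2.91, 2.91]. Speed limits (rad/s): [2.57, 2.57, 3.14, 3.14, 3.14, 3.14].

### API

Orientations are given as a unit quaternion [w, x, y, z].
In Python, from station import ctrl gives the robot as it stands.
- The arm moves only by the shell command python3 -m pendant 'ROWS' [FORCE]. ROWS is JSON, a list of rows, each a list of 3 entries, a list of its own where there are three numbers: the opening, from 0 (shut) to 1 (fully open), then the shift along the world's x, y, z in units of 150 mm (1.0 is 150 mm), then the turn, a rotation vector about the world's x, y, z in units of 180 degrees (1.0 is 180 degrees). A call has 1 to 8 rows; each row shifts and turns the commanded pose from where the row before left it; what a row does not reach is not made up. A row lasts 1/10 s, in which the tool goes at most 50 mm and 8.59 degrees, less where a joint would pass 70% of its speed; a pose out of reach is approached as far as the arm can. A call with a number of a shift or a turn outside -1 to 1 is refused whole. A call with a gripper value outside its range is refused whole. The fingers move at their own pace and stop on an object; FORCE is the grip in N (left out, the last holds). Time passes only in rows, so rows that do not move let the fingers close. It gives the time, the measured TCP pose, the force and the opening at its end, in the units of the state.
- ctrl.get_state(): the state, without advancing time (a new reading comes with each control period).
- ctrl.get_image(name): name is "side" or "top" or "wrist"; returns (picture, depth): 420x560x3 uint8, red, green, blue; 420x560 float32, m along the optical axis (not along the pixel's ray), 0 where there is no reading.
- ctrl.camera_params(name): a dict with "mtx" (3x3 intrinsics, pixels), "pose" (4x4, takes a point from camera to world coordinates). Camera axes: x right, y down, z forward; pixel columns grow to the right and rows downward; lengths in m; the calibration is good to about 2 mm. The wrist camera is an equidistant fisheye: a pixel r from the principal point sees the ray r / f radians off the axis. A picture is of the moment at which its call begins: read the wrist's pose just before it. camera_params takes no time and is no camera call; for the wrist camera it gives the pose at the moment of the call.
- ctrl.close_job(): hands the job in, once; it reports no verdict.
The state is a dict: "time": time; "joints": joint angles; "joint_vel": joint speeds; "joint_efforts": joint torques, N m; "eef_pos": TCP position; "orientation": TCP orientation; "ft_force": force on the tool from outside, world axes, zero at the start; "moment": the same for the moment, N m; "opening": finger opening in m.
Only numpy, scipy, OpenCV 4.12 (cv2) and the standard library are available. Lean on these libraries where they do the work, as an engineer would, in place of code of your own. Each camera call takes 0.05 s, during which the arm holds its last target.

## Working session

There is one attempt and no reset: what is moved stays moved. The work goes in short steps, Python scripts to look and compute and a shell command to move; the robot and the scene stay as the last step left them, time stands still between calls to the robot, and variables do not carry over. Pictures are saved under pics/ and viewed, and the job is handed in when it is done.

```bash
ls; mkdir -p pics
python3 - <<'E'
from station import ctrl
import cv2,numpy as np
print(ctrl.get_state())
for n in ["side","top"]:
    p,d=ctrl.get_image(n); cv2.imwrite(f"pics/{n}0.png",p[:,:,::-1]); np.savez(f"pics/{n}0.npz",p=p,d=d)
    c=ctrl.camera_params(n); print(n,c)
E
```

```text
pics
{'time': 0.0, 'joints': array([ 1.17040853e+00,  1.24508491e-01,  1.65172934e+00,  4.76757796e-05,
        1.36749117e+00, -8.25966514e-02]), 'joint_vel': array([-0.0018087 ,  0.00259343, -0.00110927, -0.00121223,  0.00075924,
       -0.00171237]), 'joint_efforts': array([-6.37688427e-04, -4.23596048e+01, -3.65457988e+01, -1.77739375e-04,
        6.74459923e-03,  3.94217949e-06]), 'eef_pos': array([0.20287107, 0.61686494, 0.23001812]), 'orientation': array([-2.78119871e-04,  1.58232478e-01,  9.87401307e-01, -1.03159432e-03]), 'ft_force': array([ 0.55760505, -0.44384697, -0.35060449]), 'moment': array([ 0.00236674,  0.02887332, -0.018018  ]), 'opening': 0.08524421256631005}
side {'mtx': array([[419.32906049,   0.        , 284.57884673],
       [  0.        , 419.32906049, 213.09167597],
       [  0.        ,   0.        ,   1.        ]]), 'pose': array([[ 0.99365253, -0.05877855,  0.0959152 ,  0.35410385],
       [-0.11066272, -0.66391933,  0.73957075, -0.85853355],
       [ 0.02020905, -0.74549058, -0.66620972,  0.93997451],
       [ 0.        ,  0.        ,  0.        ,  1.        ]])}
top {'mtx': array([[512.39898395,   0.        , 281.9022356 ],
       [  0.        , 512.39898395, 202.77469084],
       [  0.        ,   0.        ,   1.        ]]), 'pose': array([[ 0.02259922, -0.98830169,  0.15082787,  0.27158996],
       [-0.99969063, -0.02390705, -0.00686314,  0.03401496],
       [ 0.0103887 , -0.15062611, -0.98853622,  1.66507634],
       [ 0.        ,  0.        ,  0.        ,  1.        ]])}
```

View pics/side0.png

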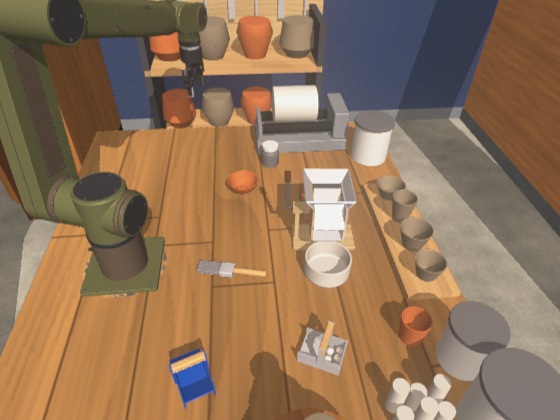

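View pics/top0.png

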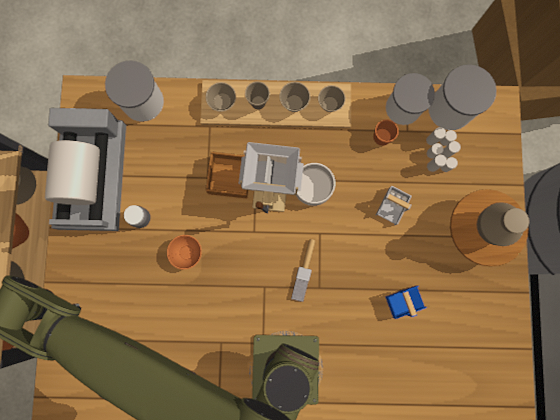

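The two candidates with the scoop's shape are the grey scoop with the balls (side ~(323,350), top ~(395,205)) and the blue one (side (190,375), top (405,302)). The grey one is meant. The jar is at the chute's world -y end (top (316,182)) and the crate at +y (top (228,174)). Next I enlarge and measure.

```bash
cat > h.py <<'E'
import numpy as np,cv2
from station import ctrl
def load(n):
    z=np.load(f"pics/{n}.npz"); return z['p'],z['d']
def cloud(cam,d):
    c=ctrl.camera_params(cam);K=c['mtx'];T=c['pose']
    v,u=np.mgrid[:d.shape[0],:d.shape[1]]
    P=np.stack([(u-K[0,2])/K[0,0]*d,(v-K[1,2])/K[1,1]*d,d],-1)
    W=P@T[:3,:3].T+T[:3,3]; W[d==0]=np.nan; return W
def snap(n,tag):
    p,d=ctrl.get_image(n); np.savez(f"pics/{tag}.npz",p=p,d=d); cv2.imwrite(f"pics/{tag}.png",p[:,:,::-1]); return p,d
def crop(p,x0,y0,x1,y1,s,name):
    cv2.imwrite(f"pics/{name}.png",cv2.resize(p[y0:y1,x0:x1,::-1],None,fx=s,fy=s,interpolation=cv2.INTER_CUBIC))
E
python3 - <<'E'
from h import *
p,d=load("top0"); crop(p,200,130,440,230,3.3,"c_top0")
W=cloud("top",d)
p2,d2=load("side0"); crop(p2,280,160,440,380,2.6,"c_side0")
W2=cloud("side",d2)
np.set_printoptions(precision=3,suppress=True)
for n,u,v in [("table",300,330),("knob?",262,207),("hop rim",243,170),("jar",316,182)]: print(n,W[v,u])
# above-table masks
for nm,X in [("top",W),("side",W2)]:
    for reg,(x0,x1,y0,y1,z0,z1) in dict(rim=(.5,.85,-.15,.25,.195,.235),jar=(.5,.8,-.3,-.02,.055,.07),knob=(.45,.62,-.1,.15,.18,.26),scoop=(.5,.75,-.5,-.28,.01,.12),scoopbar=(.5,.75,-.5,-.28,.07,.12)).items():
        m=(X[...,0]>x0)&(X[...,0]<x1)&(X[...,1]>y0)&(X[...,1]<y1)&(X[...,2]>z0)&(X[...,2]<z1)
        if m.sum()<3: print(nm,reg,m.sum());continue
        q=X[m]; r=cv2.minAreaRect(q[:,:2].astype(np.float32)*1000)
        print(nm,reg,m.sum(),q.mean(0),q.min(0),q.max(0),r)
E
```

```text
table [ 0.12  -0.044  0.007]
knob? [0.479 0.08  0.218]
hop rim [0.585 0.138 0.22 ]
jar [ 0.597 -0.089  0.003]
top rim 1309 [0.601 0.061 0.207] [ 0.521 -0.02   0.195] [0.672 0.147 0.224] ((597.0895385742188, 64.22554779052734), (162.88433837890625, 140.5697784423828), 85.32857513427734)
top jar 206 [ 0.609 -0.123  0.064] [ 0.518 -0.3    0.055] [ 0.797 -0.024  0.07 ] ((670.8126220703125, -160.48953247070312), (129.05152893066406, 372.83782958984375), 46.3836555480957)
top knob 1097 [0.562 0.064 0.204] [ 0.474 -0.019  0.18 ] [0.62  0.148 0.25 ] ((546.7459716796875, 64.43689727783203), (145.79266357421875, 167.52749633789062), 0.057263221591711044)
top scoop 1091 [ 0.631 -0.398  0.054] [ 0.5  -0.5   0.01] [ 0.75  -0.28   0.099] ((625.1810302734375, -390.2649841308594), (249.78041076660156, 219.59263610839844), 0.17821061611175537)
top scoopbar 390 [ 0.628 -0.404  0.087] [ 0.504 -0.5    0.07 ] [ 0.75  -0.28   0.099] ((630.9603881835938, -398.6954650878906), (248.1269073486328, 215.7095489501953), 5.420222759246826)
side rim 894 [0.6   0.073 0.206] [ 0.519 -0.027  0.195] [0.668 0.139 0.217] ((594.5186157226562, 56.20854187011719), (160.87440490722656, 138.85870361328125), 84.65846252441406)
side jar 445 [ 0.624 -0.134  0.062] [ 0.516 -0.3    0.055] [ 0.79 -0.02  0.07] ((640.4924926757812, -179.11021423339844), (133.97955322265625, 359.5083312988281), 30.84575843811035)
side knob 956 [0.558 0.073 0.201] [ 0.472 -0.027  0.18 ] [0.62  0.139 0.246] ((545.573974609375, 56.08796691894531), (166.09857177734375, 147.49461364746094), 89.56291961669922)
side scoop 2602 [ 0.635 -0.408  0.053] [ 0.5   -0.496  0.01 ] [ 0.75  -0.28   0.093] ((624.9885864257812, -388.1032409667969), (216.03099060058594, 249.9364013671875), 89.98979949951172)
side scoopbar 828 [ 0.641 -0.427  0.085] [ 0.501 -0.496  0.07 ] [ 0.75  -0.282  0.093] ((625.1984252929688, -388.9373779296875), (249.25765991210938, 213.4904022216797), 0.02922774851322174)
```

```bash
sleep 0
```

```text
(no output)
```

View pics/c_top0.png

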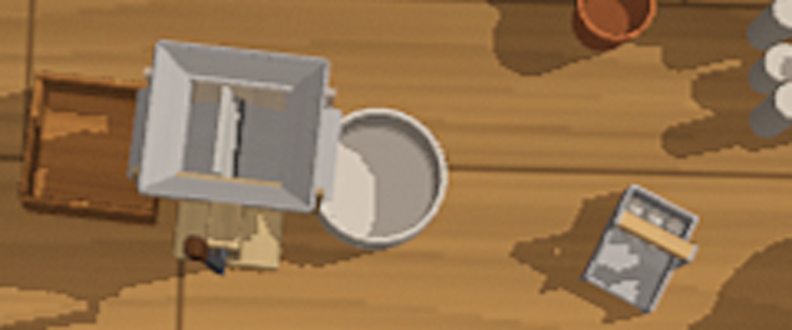

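View pics/c_side0.png

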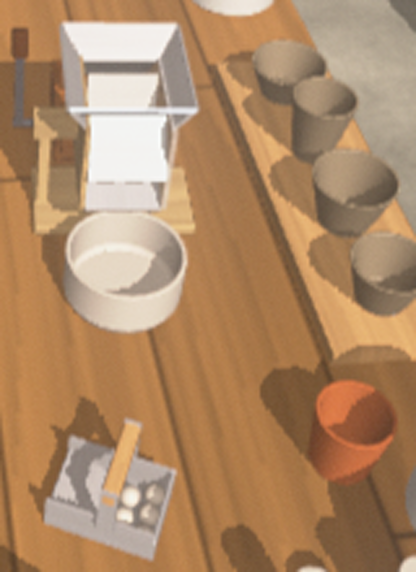

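Run:
```python
from h import *
np.set_printoptions(precision=4,suppress=True)
for cam in ["top","side"]:
    p,d=load(cam+"0"); W=cloud(cam,d)
    hsv=cv2.cvtColor(p,cv2.COLOR_RGB2HSV)
    wood=(hsv[...,1]>70)
    def sel(x0,x1,y0,y1,z0,z1,extra=True):
        return (W[...,0]>x0)&(W[...,0]<x1)&(W[...,1]>y0)&(W[...,1]<y1)&(W[...,2]>z0)&(W[...,2]<z1)&extra
    m=sel(.52,.72,-.1,.2,.208,.225); q=W[m]; r=cv2.minAreaRect(q[:,:2].astype(np.float32)*1000); print(cam,"rim",m.sum(),r,np.median(q[:,2]))
    m=sel(.45,.525,0,.15,.17,.26); q=W[m]; print(" knob",m.sum(),q.mean(0),q.min(0),q.max(0)); 
    m=sel(.5,.7,-.2,-.05,.058,.072); q=W[m]; 
    A=np.c_[2*q[:,:2],np.ones(len(q))]; s=np.linalg.lstsq(A,(q[:,:2]**2).sum(1),rcond=None)[0]; print(" jar",m.sum(),s[:2],np.sqrt(s[2]+s[0]**2+s[1]**2))
    m=sel(.5,.66,-.4,-.2,.078,.095,wood); q=W[m]; r=cv2.minAreaRect(q[:,:2].astype(np.float32)*1000); print(" bar",m.sum(),q.mean(0),r,q[:,2].max())
    m=sel(.45,.66,-.4,-.2,.012,.095); q=W[m]; r=cv2.minAreaRect(q[:,:2].astype(np.float32)*1000); print(" scoop",m.sum(),q.mean(0),r)
    v,u=np.nonzero(m);print(u.min(),u.max(),v.min(),v.max())
    for nm,b in dict(gp=(.45,.6,.25,.5,.08,.1)).items():pass
p,d=load("top0"); crop(p,370,170,425,240,8,"c_scoop"); crop(p,240,135,310,220,7,"c_ch")
```

```text
top rim 626 ((596.2171020507812, 60.67417907714844), (155.38009643554688, 139.93885803222656), 85.10270690917969) 0.21294874236313877
 knob 78 [0.4885 0.0763 0.2272] [0.4738 0.0014 0.1728] [0.5249 0.0998 0.2503]
 jar 138 [ 0.5834 -0.0767] 0.06295040321715137
 bar 126 [ 0.5264 -0.3402  0.0881] ((526.9100341796875, -340.7187805175781), (72.08985900878906, 17.659297943115234), 65.30614471435547) 0.09497691103063644
 scoop 581 [ 0.5241 -0.337   0.0418] ((515.1134643554688, -310.34185791015625), (129.72898864746094, 175.88067626953125), 18.814754486083984)
352 410 183 224
side rim 415 ((594.5186157226562, 56.20854187011719), (160.87440490722656, 138.85870361328125), 84.65846252441406) 0.21168038395975353
 knob 132 [0.4857 0.0721 0.2162] [0.472  0.0018 0.1705] [0.525  0.0942 0.2457]
 jar 193 [ 0.5812 -0.0822] 0.06316324427779958
 bar 213 [ 0.5251 -0.3452  0.0873] ((524.9345092773438, -344.1416320800781), (80.22319030761719, 16.083145141601562), 63.28632354736328) 0.09218599000045091
 scoop 1307 [ 0.5212 -0.3446  0.0377] ((520.673828125, -341.6025390625), (82.24747467041016, 103.92134857177734), 63.637535095214844)
297 347 321 372
```

```bash
sleep 1
```

```text
(no output)
```

View pics/c_scoop.png

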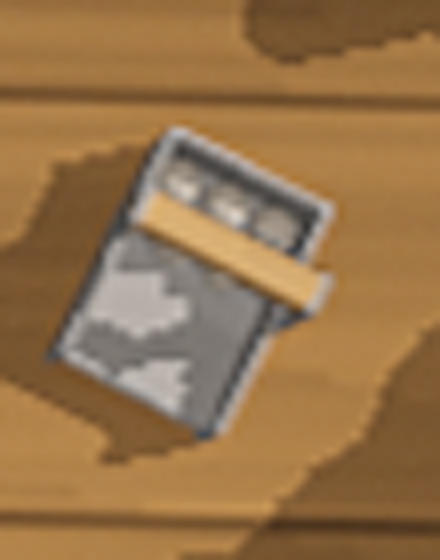

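View pics/c_ch.png

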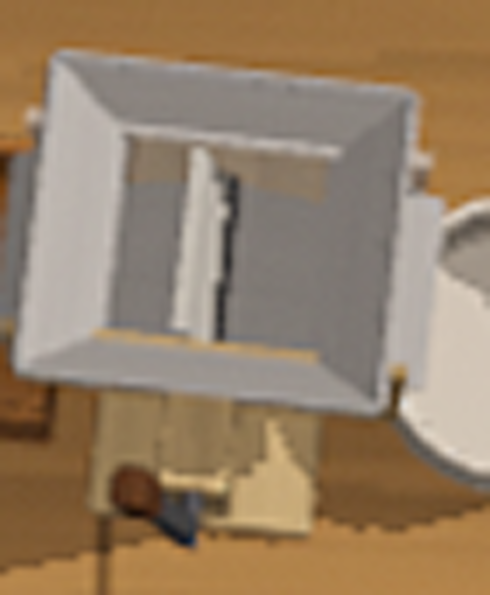

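Enlarged, the grey scoop shows balls at its back and its mouth facing the robot. Measured in world coordinates:
- Chute centre about (0.595, 0.058), yaw about -5.3°
- Jar (0.582, -0.079)
- Knob about (0.481, 0.069, 0.23)
- Scoop bar about (0.526, -0.342), scoop x yaw about 155°

The jar is at -y, so the flap has to go positive, which means the knob moves to +y.

```bash
python3 -m pendant '[[0,[0,0,0.25],[0,0,0.036]],[0,[0,0,0.25],[0,0,0.036]],[0,[0.14,-0.29,0],[0,0,0]],[0,[0.14,-0.29,0],[0,0,0]],[0,[0.14,-0.29,0],[0,0,0]],[0,[0.14,-0.29,0],[0,0,0]],[0,[0.14,-0.29,0],[0,0,0]],[0,[0.14,-0.29,0],[0,0,0]]]' 40
```

```text
time: 0.9
eef_pos: [0.3293, 0.3545, 0.3058]
orientation: [-0.0, 0.045, 0.999, -0.0]
ft_force: [0.6, -0.0, -0.4]
opening: 0.0003
```

```bash
python3 -m pendant '[[0,[0.123,-0.283,0],[0,0,0]],[0,[0.123,-0.283,0],[0,0,0]],[0,[0.123,-0.283,0],[0,0,0]],[0,[0.123,-0.283,0],[0,0,0]],[0,[0.123,-0.283,0],[0,0,0]],[0,[0.123,-0.283,0],[0,0,0]],[0,[0.123,-0.283,0],[0,0,0]],[0,[0.123,-0.283,0],[0,0,0]]]'
python3 - <<'E'
from h import *
print(ctrl.get_state()['eef_pos'])
snap("wrist","w1"); snap("side","s1")
E
```

```text
time: 1.7
eef_pos: [0.4769, 0.0149, 0.306]
orientation: [-0.0, 0.046, 0.999, 0.0]
ft_force: [0.3, -0.3, 0.3]
opening: -0.0002
[0.47687265 0.01490302 0.30601106]
```

View pics/w1.png

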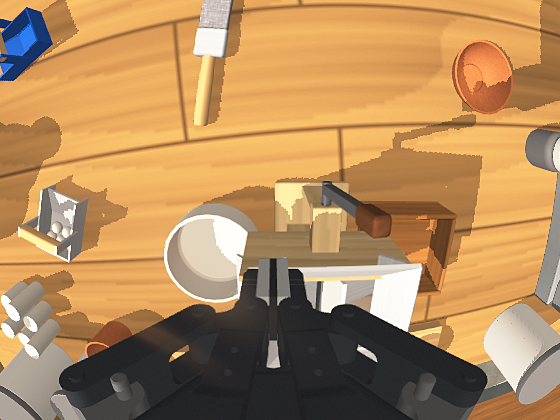

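The wrist view shows the knob at (375,220) on the +y side of the shut fingers (270,290), with free space for lowering them.

```bash
python3 -m pendant '[[0,[0,0,-0.25],[0,0,0]],[0,[0,0,-0.25],[0,0,0]],[0,[0,0,-0.2],[0,0,0]],[0,[0,0,0],[0,0,0]]]'; python3 -m pendant '[[0,[0.005,0.06,0],[0,0,0]],[0,[0.005,0.06,0],[0,0,0]],[0,[0.005,0.06,0],[0,0,0]],[0,[0.005,0.06,0],[0,0,0]],[0,[0.005,0.06,0],[0,0,0]],[0,[0.005,0.06,0],[0,0,0]]]'; python3 -m pendant '[[0,[0.005,0.05,0],[0,0,0]],[0,[0.005,0.05,0],[0,0,0]],[0,[0,0,0],[0,0,0]]]'
```

```text
time: 2.2
eef_pos: [0.4731, 0.0177, 0.1957]
orientation: [-0.005, 0.046, 0.999, 0.0]
ft_force: [-0.9, -1.1, 0.2]
opening: -0.0003
time: 2.8
eef_pos: [0.4815, 0.0716, 0.2019]
orientation: [0.0, 0.046, 0.999, -0.0]
ft_force: [0.4, -0.7, 0.2]
opening: 0.0
time: 3.1
eef_pos: [0.4827, 0.0868, 0.2012]
orientation: [-0.0, 0.045, 0.999, 0.0]
ft_force: [-0.0, 1.2, -0.5]
opening: 0.0001
```

Run:
```python
from h import *
snap("wrist","w2"); p,d=snap("side","s2"); crop(p,260,150,380,290,4,"c_s2")
```

```text
(no output)
```

View pics/w2.png

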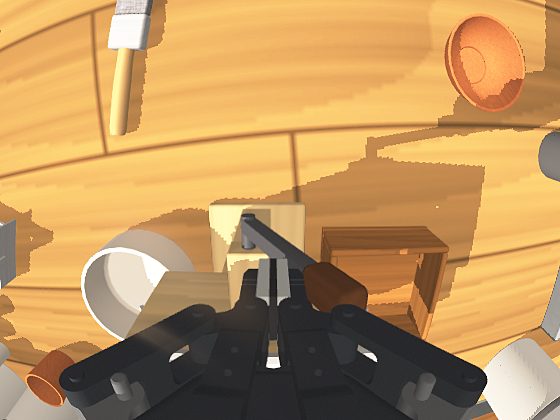

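View pics/c_s2.png

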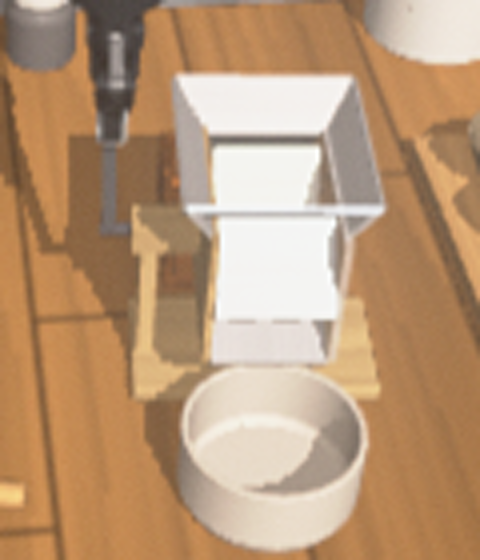

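Wrist view: the lever runs from (250,220) to the knob at (335,285), and the fingers are in contact with it. It has leaned over but is not clearly at the stop, so I continue in small steps.

```bash
for i in 1; do python3 -m pendant '[[0,[0.003,0.03,0],[0,0,0]],[0,[0.003,0.03,0],[0,0,0]],[0,[0,0,0],[0,0,0]]]'; done; python3 -m pendant '[[0,[0.002,0.02,0],[0,0,0]],[0,[0,0,0],[0,0,0]]]'; python3 -m pendant '[[0,[0.002,0.02,0],[0,0,0]],[0,[0,0,0],[0,0,0]]]'
```

```text
time: 3.5
eef_pos: [0.4837, 0.0952, 0.2013]
orientation: [-0.0, 0.046, 0.999, 0.0]
ft_force: [0.9, -1.1, -0.2]
opening: -0.0
time: 3.7
eef_pos: [0.484, 0.0981, 0.2014]
orientation: [0.0, 0.046, 0.999, 0.0]
ft_force: [-0.3, 0.5, 0.1]
opening: -0.0001
time: 3.9
eef_pos: [0.4843, 0.1011, 0.2014]
orientation: [0.0, 0.046, 0.999, 0.0]
ft_force: [0.9, -0.4, 0.2]
opening: 0.0001
```

```bash
python3 -m pendant '[[0,[0.002,0.02,0],[0,0,0]],[0,[0,0,0],[0,0,0]]]'; python3 -m pendant '[[0,[0.002,0.02,0],[0,0,0]],[0,[0,0,0],[0,0,0]]]'
python3 - <<'E'
from h import *
snap("wrist","w3")
E
```

```text
time: 4.1
eef_pos: [0.4845, 0.1036, 0.2013]
orientation: [-0.0, 0.046, 0.999, -0.001]
ft_force: [-0.8, -2.0, 0.9]
opening: -0.0
time: 4.3
eef_pos: [0.4846, 0.1041, 0.2013]
orientation: [-0.0, 0.046, 0.999, -0.004]
ft_force: [-1.6, -12.7, 1.9]
opening: -0.0002
```

View pics/w3.png

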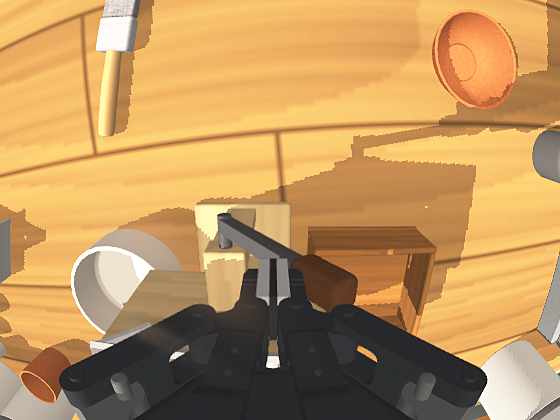

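At the stop, with 12.7 N of reaction at TCP y 0.104. I back off, lift, and go to the scoop.

```bash
python3 -m pendant '[[0,[-0.01,-0.1,0],[0,0,0]],[0,[-0.01,-0.1,0],[0,0,0]],[0,[0,0,0.3],[0,0,0]],[0,[0,0,0.3],[0,0,0]],[0,[0,0,0.2],[0,0,-0.047]],[0.5,[0.02,-0.2,0],[0,0,-0.047]],[0.5,[0.02,-0.2,0],[0,0,-0.047]],[0.5,[0.02,-0.2,0],[0,0,-0.047]]]'; python3 -m pendant '[[0.5,[0.03,-0.25,0],[0,0,-0.047]],[0.5,[0.03,-0.25,0],[0,0,-0.047]],[0.5,[0.03,-0.25,0],[0,0,-0.047]],[0.5,[0.03,-0.25,0],[0,0,-0.047]],[0.5,[0.03,-0.25,0],[0,0,-0.047]],[0.5,[0.03,-0.25,0],[0,0,-0.047]],[0.5,[0.03,-0.25,0],[0,0,-0.047]],[0.5,[0.03,-0.25,0],[0,0,-0.047]]]'
python3 - <<'E'
from h import *
p,d=snap("side","s4"); crop(p,260,150,380,290,4,"c_s4"); p,d=snap("top","t4"); crop(p,200,130,440,230,3.3,"c_t4")
print(ctrl.get_state()['eef_pos'],ctrl.get_state()['orientation'])
E
```

```text
time: 5.15
eef_pos: [0.4911, -0.0135, 0.322]
orientation: [0.001, 0.337, 0.942, 0.001]
ft_force: [-0.4, 0.3, 0.0]
opening: 0.0422
time: 5.95
eef_pos: [0.5272, -0.3144, 0.3213]
orientation: [-0.0, 0.804, 0.594, 0.001]
ft_force: [0.6, 0.4, -0.4]
opening: 0.0423
[ 0.5268509  -0.31650585  0.32032059] [-2.74389298e-04  8.04340825e-01  5.94168126e-01 -3.34390927e-05]
```

View pics/c_s4.png

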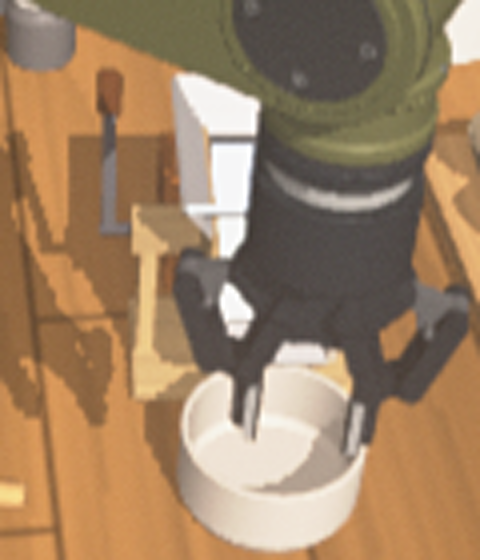

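View pics/c_t4.png

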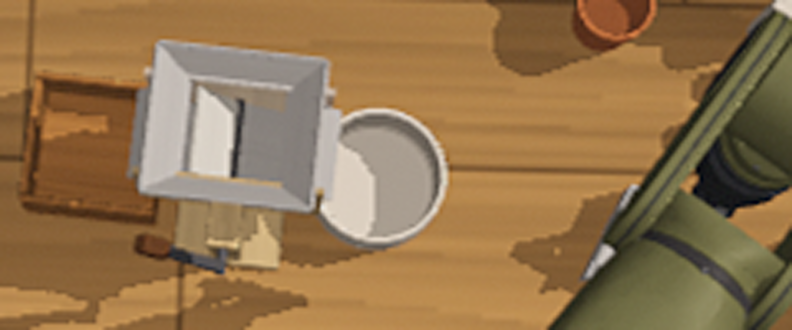

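```bash
python3 - <<'E'
from h import *
np.set_printoptions(precision=4,suppress=True)
for t,c in [("t4","top"),("s4","side")]:
    p,d=load(t);W=cloud(c,d)
    h=cv2.cvtColor(p,cv2.COLOR_RGB2HSV)
    m=(W[...,0]>.45)&(W[...,0]<.515)&(W[...,1]>.06)&(W[...,1]<.17)&(W[...,2]>.19)&(W[...,2]<.25)
    print(m.sum(),W[m].mean(0),W[m].min(0),W[m].max(0))
E
python3 -m pendant '[[0.6,[-0.005,-0.17,-0.15],[0,0,-0.046]],[0.6,[0,0,-0.3],[0,0,0]],[0.6,[0,0,-0.2],[0,0,0]],[0.6,[0,0,0],[0,0,0]]]'
python3 - <<'E'
from h import *
s=ctrl.get_state();print(s['eef_pos'],s['orientation'])
print(ctrl.camera_params("wrist"))
snap("wrist","w5"); p,d=snap("side","s5"); crop(p,250,270,400,400,4,"c_s5")
E
```

```text
77 [0.4856 0.1258 0.2164] [0.4771 0.1045 0.1902] [0.4947 0.1435 0.2388]
83 [0.4833 0.1172 0.2105] [0.4756 0.102  0.19  ] [0.4915 0.1299 0.2289]
time: 6.45
eef_pos: [0.5238, -0.3359, 0.2174]
orientation: [-0.005, 0.843, 0.537, -0.001]
ft_force: [-0.0, 0.2, -1.5]
opening: 0.0511
[ 0.52378602 -0.33593872  0.21741238] [-0.00535588  0.84330142  0.53741242 -0.00138757]
{'mtx': array([[325.1922621 ,   0.        , 272.73973756],
       [  0.        , 325.1922621 , 212.04593045],
       [  0.        ,   0.        ,   1.        ]]), 'pose': array([[ 0.90576996, -0.40077741, -0.13768891,  0.55815491],
       [-0.42363412, -0.86457052, -0.27028123, -0.26652575],
       [-0.01071916,  0.30314234, -0.952885  ,  0.35930476],
       [ 0.        ,  0.        ,  0.        ,  1.        ]])}
```

View pics/w5.png

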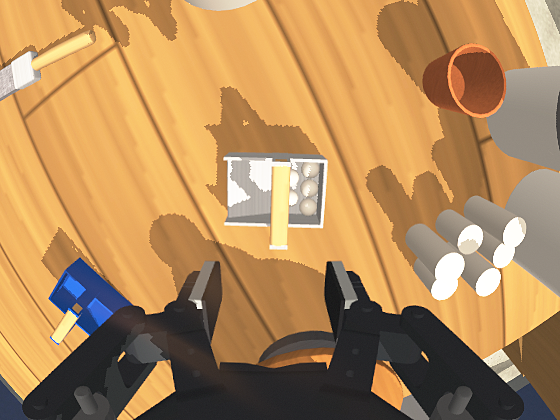

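View pics/c_s5.png

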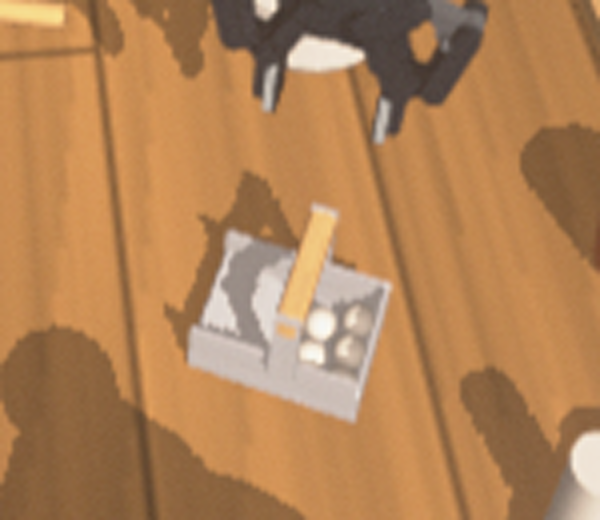

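The bar is at wrist pixels (280,205), aligned with the jaws. I measure it by ray casting onto its top plane (z 0.089).

Run:
```python
from h import *
np.set_printoptions(precision=4,suppress=True)
p,d=load("w5"); h=cv2.cvtColor(p,cv2.COLOR_RGB2HSV)
# bar quad pixel ends, mask
roi=np.zeros(d.shape,bool); roi[158:252,262:298]=1
m=(roi&(h[...,1]>60)&(h[...,2]>215)).astype(np.uint8)
n,l,st,ce=cv2.connectedComponentsWithStats(m); k=1+st[1:,4].argmax(); m=l==k
print(st[k],ce[k])
v,u=np.nonzero(m)
c=ctrl.camera_params("wrist")
K=c['mtx'];T=c['pose']
x=(u-K[0,2])/K[0,0];y=(v-K[1,2])/K[1,1];r=np.hypot(x,y)+1e-9
ray=np.stack([np.sin(r)*x/r,np.sin(r)*y/r,np.cos(r)],-1)@T[:3,:3].T
t=(0.089-T[2,3])/ray[:,2]; P=T[:3,3]+ray*t[:,None]
print(cv2.minAreaRect(P[:,:2].astype(np.float32)*1000),P.mean(0))
s=ctrl.get_state();print(s['eef_pos'],s['orientation'])
p,d=load("s5");W=cloud("side",d);h=cv2.cvtColor(p,cv2.COLOR_RGB2HSV)
m=(W[...,2]>.083)&(W[...,2]<.095)&(W[...,0]<.6)&(W[...,0]>.45)&(W[...,1]<-.28)&(W[...,1]>-.4)&(h[...,1]>70)
print(cv2.minAreaRect(W[m][:,:2].astype(np.float32)*1000),W[m].mean(0))
```

```text
[ 262  166   36   86 1892] [279.88   214.4609]
((528.3005981445312, -349.19805908203125), (79.92405700683594, 32.75120162963867), 64.84322357177734) [ 0.5264 -0.3533  0.089 ]
[ 0.5263 -0.3379  0.2241] [-0.0003  0.8433  0.5374  0.0002]
((525.6768798828125, -342.54833984375), (80.30400848388672, 16.017366409301758), 63.082820892333984) [ 0.5257 -0.3435  0.0876]
```

```bash
python3 -m pendant '[[0.6,[0,-0.033,-0.2],[0,0,-0.005]],[0.6,[0,0,-0.25],[0,0,0]],[0.6,[0,0,-0.25],[0,0,0]],[0.6,[0,0,-0.15],[0,0,0]],[0.6,[0,0,-0.12],[0,0,0]],[0.6,[0,0,-0.117],[0,0,0]],[0.6,[0,0,0],[0,0,0]]]' 60
python3 - <<'E'
from h import *
s=ctrl.get_state();print(s['eef_pos'],s['orientation'],s['ft_force'])
snap("wrist","w6"); p,d=snap("side","s6"); crop(p,250,270,400,400,4,"c_s6")
E
```

```text
time: 7.25
eef_pos: [0.526, -0.3431, 0.0601]
orientation: [-0.001, 0.848, 0.531, -0.0]
ft_force: [0.1, 0.4, -0.0]
opening: 0.0509
[ 0.5260366  -0.34312084  0.06014212] [-6.98201573e-04  8.47657896e-01  5.30542720e-01 -1.62909488e-04] [ 0.10309923  0.4457846  -0.02332097]
```

View pics/w6.png

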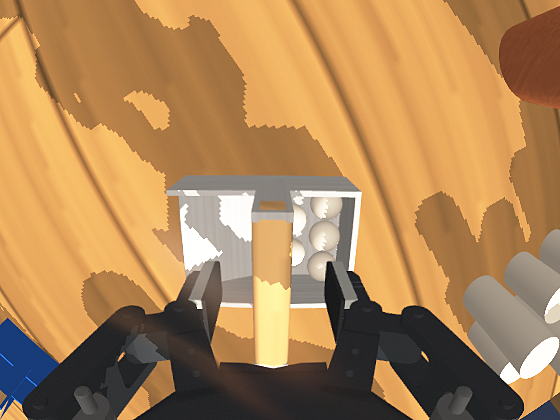

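View pics/c_s6.png

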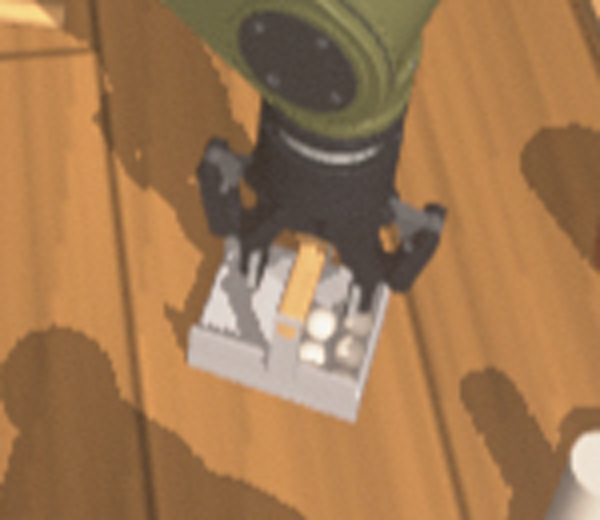

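The bar at (272,285) lies midway between the open fingers (212 and 343), so I close and make a small lift.

```bash
python3 -m pendant '[[0,[0,0,0],[0,0,0]],[0,[0,0,0],[0,0,0]],[0,[0,0,0],[0,0,0]],[0,[0,0,0],[0,0,0]],[0,[0,0,0],[0,0,0]],[0,[0,0,0.05],[0,0,0]],[0,[0,0,0.1],[0,0,0]],[0,[0,0,0],[0,0,0]]]' 60
python3 - <<'E'
from h import *
p,d=snap("side","s7"); crop(p,250,250,400,400,4,"c_s7")
E
```

```text
time: 8.15
eef_pos: [0.5273, -0.3445, 0.0858]
orientation: [0.002, 0.848, 0.53, 0.001]
ft_force: [0.7, -0.2, -1.5]
opening: 0.0154
```

View pics/c_s7.png

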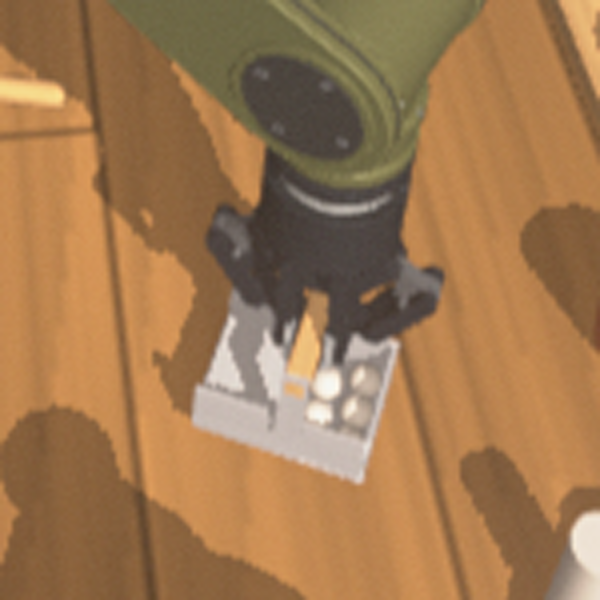

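Scoop lifted level with the balls at the back. I raise it smoothly.

```bash
python3 -m pendant '[[0,[0,0,0.05],[0,0,0]],[0,[0,0,0.1],[0,0,0]],[0,[0,0,0.15],[0,0,0]],[0,[0,0,0.2],[0,0,0]],[0,[0,0,0.2],[0,0,0]],[0,[0,0,0.2],[0,0,0]],[0,[0,0,0.2],[0,0,0]],[0,[0,0.03,0.2],[0,0,0]]]';  python3 -m pendant '[[0,[0.015,0.05,0.15],[0,0,-0.015]],[0,[0.02,0.08,0.1],[0,0,-0.025]],[0,[0.03,0.12,0.05],[0,0,-0.03]],[0,[0.03,0.15,0.04],[0,0,-0.03]],[0,[0.03,0.17,0],[0,0,-0.03]],[0,[0.03,0.17,0],[0,0,-0.03]],[0,[0.03,0.17,0],[0,0,-0.03]],[0,[0.03,0.17,0],[0,0,-0.03]]]'; python3 -m pendant '[[0,[0.03,0.17,0],[0,0,-0.03]],[0,[0.03,0.17,0],[0,0,-0.03]],[0,[0.03,0.17,0],[0,0,-0.03]],[0,[0.03,0.17,0],[0,0,-0.03]],[0,[0.03,0.17,0],[0,0,-0.025]],[0,[0.03,0.14,0],[0,0,-0.02]],[0,[0.02,0.08,0],[0,0,-0.01]],[0,[0,0,0],[0,0,0]]]'
python3 - <<'E'
from h import *
s=ctrl.get_state();print(s['eef_pos'],s['orientation'])
snap("wrist","w8"); p,d=snap("side","s8"); crop(p,240,80,400,260,3.3,"c_s8")
E
```

```text
time: 9.0
eef_pos: [0.5259, -0.3393, 0.2806]
orientation: [0.0, 0.848, 0.53, 0.0]
ft_force: [1.0, 0.3, -3.6]
opening: 0.015
time: 9.8
eef_pos: [0.5582, -0.176, 0.3303]
orientation: [0.0, 0.978, 0.21, 0.0]
ft_force: [-0.3, -0.2, -2.9]
opening: 0.0146
time: 10.6
eef_pos: [0.5884, -0.0151, 0.3301]
orientation: [-0.0, 0.998, -0.06, 0.0]
ft_force: [0.2, -0.0, -2.6]
opening: 0.0149
[ 0.58835696 -0.01514306  0.33014856] [-1.81120293e-04  9.98183033e-01 -6.02531401e-02  3.99403439e-04]
```

View pics/w8.png

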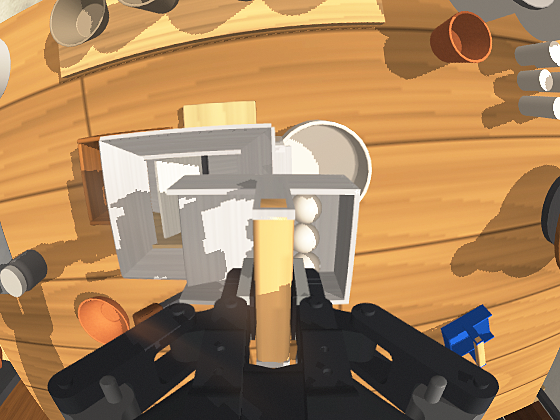

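View pics/c_s8.png

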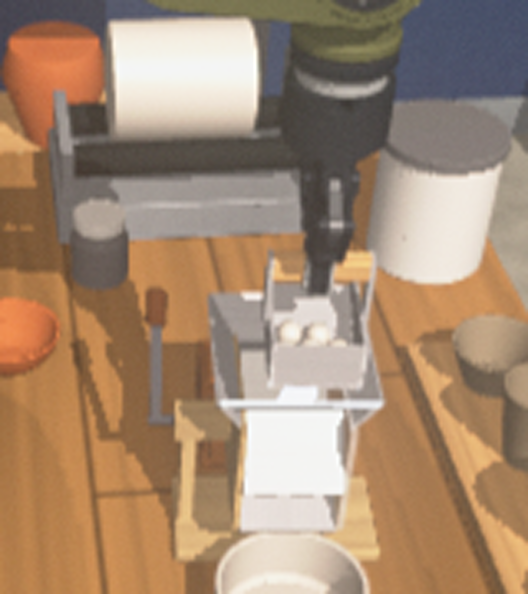

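Run:
```python
from h import *
np.set_printoptions(precision=4,suppress=True)
p,d=load("s8");W=cloud("side",d)
m=(W[...,0]>.5)&(W[...,0]<.7)&(W[...,1]>-.12)&(W[...,1]<.1)&(W[...,2]>.255)&(W[...,2]<.32)
q=W[m];print(m.sum(),np.percentile(q,[1,50,99],axis=0))
h=cv2.cvtColor(p,cv2.COLOR_RGB2HSV)
m=(W[...,0]>.5)&(W[...,0]<.7)&(W[...,1]>-.12)&(W[...,1]<.1)&(W[...,2]>.33)&(W[...,2]<.37)&(h[...,1]>80)
q=W[m];print(m.sum(),np.percentile(q,[1,50,99],axis=0))
```

```text
924 [[ 0.5492 -0.0694  0.2675]
 [ 0.5889 -0.0287  0.286 ]
 [ 0.6275  0.037   0.3143]]
164 [[ 0.5544 -0.0316  0.3389]
 [ 0.5989 -0.0245  0.3525]
 [ 0.6248 -0.0065  0.3613]]
```

Scoop centre x 0.588 agrees with the TCP, and its mouth is over the hopper. I move in and tip slowly about the bar, mouth towards chute +y.

```bash
python3 -m pendant '[[0,[0.01,0.06,0],[-0.01,0.0012,0]],[0,[0.01,0.06,0],[-0.02,0.0024,0]],[0,[0.01,0.06,-0.02],[-0.02,0.0024,0]],[0,[0.003,0.04,-0.02],[-0.02,0.0024,0]],[0,[0,0.03,-0.02],[-0.02,0.0024,0]],[0,[0,0.02,-0.02],[-0.02,0.0024,0]],[0,[0,0.02,-0.02],[-0.02,0.0024,0]],[0,[0,0.02,-0.02],[-0.02,0.0024,0]]]';  python3 - <<'E'
from h import *
s=ctrl.get_state();print(s['eef_pos'],s['orientation'])
p,d=snap("side","s9"); crop(p,240,80,400,260,3.3,"c_s9")
E
```

```text
time: 11.5
eef_pos: [0.5933, 0.0292, 0.3117]
orientation: [0.235, 0.97, -0.06, -0.014]
ft_force: [-0.6, -0.8, -3.5]
opening: 0.0153
[0.59332552 0.02918752 0.31170562] [ 0.23546322  0.96992069 -0.06022933 -0.01354066]
```

View pics/c_s9.png

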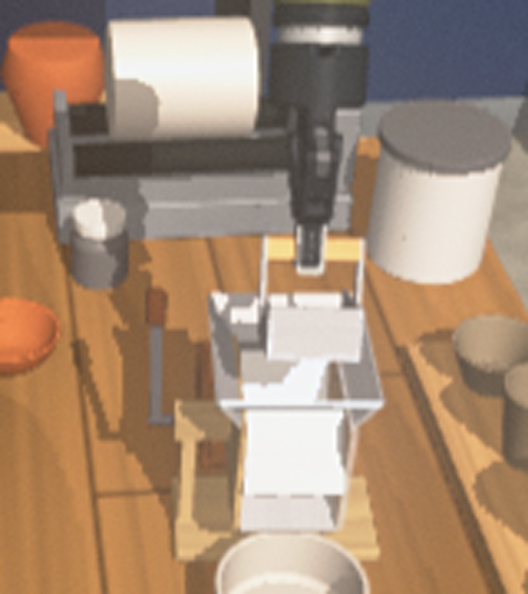

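Tilted 27°, with the mouth inside the hopper. I continue tipping.

```bash
python3 -m pendant '[[0,[0,0,-0.01],[-0.02,0.0024,0]],[0,[0,0,-0.01],[-0.02,0.0024,0]],[0,[0,0,-0.01],[-0.02,0.0024,0]],[0,[0,0,-0.01],[-0.02,0.0024,0]],[0,[0,0,-0.01],[-0.025,0.003,0]],[0,[0,0,0],[-0.025,0.003,0]],[0,[0,0,0],[-0.02,0.0024,0]],[0,[0,0,0],[0,0,0]]]'; python3 -m pendant '[[0,[0,0,0],[0,0,0]],[0,[0,0,0],[0,0,0]],[0,[0,0,0],[0,0,0]],[0,[0,0,0],[0,0,0]],[0,[0,0,0],[0,0,0]]]'
python3 - <<'E'
from h import *
s=ctrl.get_state();print(s['eef_pos'],s['orientation'])
p,d=snap("side","s10"); crop(p,240,80,400,300,2.7,"c_s10"); p,d=snap("wrist","w10")
E
```

```text
time: 12.35
eef_pos: [0.593, 0.0297, 0.3019]
orientation: [0.456, 0.888, -0.054, -0.028]
ft_force: [0.1, -0.1, -2.0]
opening: 0.0151
time: 12.85
eef_pos: [0.5933, 0.0297, 0.3042]
orientation: [0.456, 0.888, -0.055, -0.026]
ft_force: [-0.4, -0.0, -1.3]
opening: 0.0146
[0.59333585 0.02970864 0.30422482] [ 0.45596279  0.88791316 -0.05497455 -0.02619076]
```

View pics/c_s10.png

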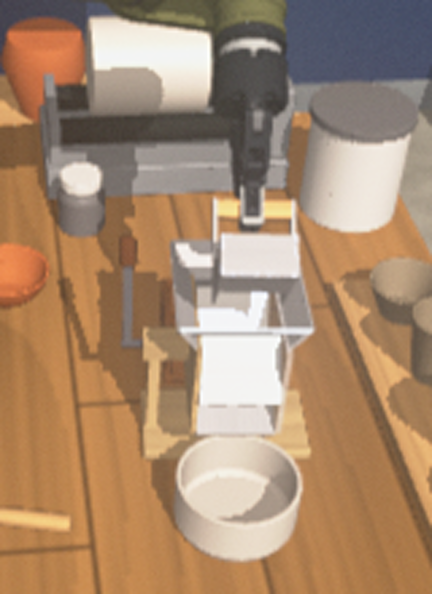

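View pics/w10.png

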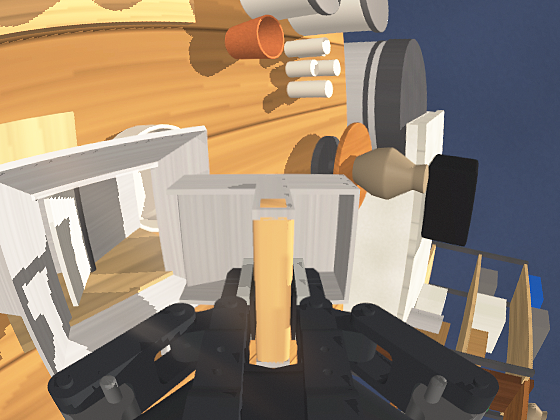

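The wrist view shows the scoop empty (interior at (210,240), nothing behind the bar at (330,240)). Now I check the jar.

Run:
```python
from h import *
p,d=load("s10"); crop(p,295,235,360,290,9,"c_jar"); 
p,d=snap("top","t10"); crop(p,200,130,350,220,5,"c_t10")
```

```text
(no output)
```

View pics/c_jar.png

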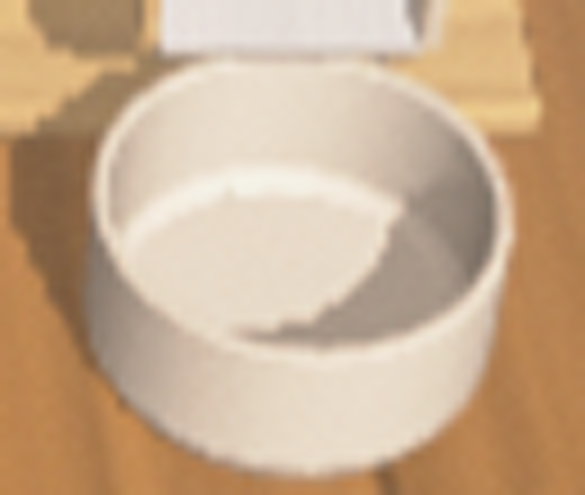

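View pics/c_t10.png

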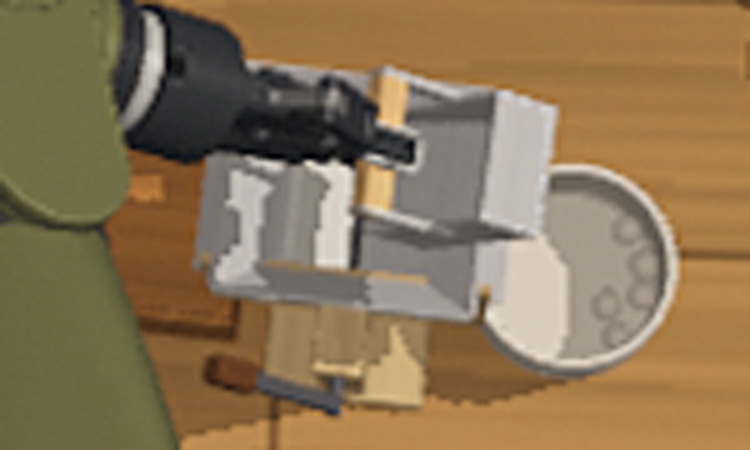

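All five balls are visible in the jar (crop pixels (628,230), (643,262), (643,295), (606,302), (617,332)). I raise, level, and carry the scoop back.

```bash
python3 -m pendant '[[0,[0,0,0.15],[0.02,-0.0024,0]],[0,[0,0,0.2],[0.04,-0.0048,0]],[0,[0,0,0.1],[0.04,-0.0048,0]],[0,[0,-0.05,0],[0.04,-0.0048,0]],[0,[0,-0.1,0],[0.04,-0.0048,0]],[0,[0,-0.15,0],[0.04,-0.0048,0]],[0,[-0.02,-0.2,0],[0.04,-0.0048,0]],[0,[-0.02,-0.2,0],[0.04,-0.0048,0]]]'; python3 -m pendant '[[0,[-0.04,-0.2,0],[0,0,0.03]],[0,[-0.04,-0.2,0],[0,0,0.04]],[0,[-0.04,-0.2,0],[0,0,0.04]],[0,[-0.04,-0.2,0],[0,0,0.04]],[0,[-0.04,-0.2,0],[0,0,0.04]],[0,[-0.04,-0.2,0],[0,0,0.04]],[0,[-0.04,-0.2,0],[0,0,0.04]],[0,[-0.04,-0.2,0],[0,0,0.04]]]';  python3 - <<'E'
from h import *
s=ctrl.get_state();print(s['eef_pos'],s['orientation'])
from scipy.spatial.transform import Rotation as R
q=s['orientation'];print(R.from_quat(q[[1,2,3,0]]).as_matrix())
E
```

```text
time: 13.8
eef_pos: [0.5869, -0.0759, 0.3724]
orientation: [-0.002, 0.998, -0.061, 0.001]
ft_force: [0.8, -0.3, -2.8]
opening: 0.0148
time: 14.6
eef_pos: [0.5384, -0.3164, 0.3711]
orientation: [-0.0, 0.91, 0.415, -0.001]
ft_force: [0.7, 1.0, -2.6]
opening: 0.0145
[ 0.53840736 -0.3164225   0.37109381] [-6.98880133e-05  9.09775559e-01  4.15099530e-01 -8.98976535e-04]
[[ 6.55383144e-01  7.55294688e-01 -1.69375472e-03]
 [ 7.55294939e-01 -6.55384751e-01 -6.19164661e-04]
 [-1.57771280e-03 -8.73494287e-04 -9.99998374e-01]]
```

```bash
python3 -m pendant '[[0,[-0.04,-0.09,-0.2],[0,0,0.04]],[0,[-0.04,-0.09,-0.3],[0,0,0.04]],[0,[0,0,-0.3],[0,0,0]],[0,[0,0,-0.3],[0,0,0]],[0,[0,0,-0.3],[0,0,0]],[0,[0,0,-0.3],[0,0,0]],[0,[0,0,-0.2],[0,0,0]],[0,[0,0,0],[0,0,0]]]'; python3 -m pendant '[[0,[0,0,-0.08],[0,0,0]],[0,[0,0,-0.04],[0,0,0]],[0,[0,0,0],[0,0,0]]]'
python3 - <<'E'
from h import *
p,d=snap("side","s11"); crop(p,250,250,400,400,4,"c_s11")
print(ctrl.get_state()['eef_pos'],ctrl.get_state()['ft_force'])
E
```

```text
time: 15.4
eef_pos: [0.5233, -0.3394, 0.0797]
orientation: [-0.006, 0.852, 0.524, -0.003]
ft_force: [-0.7, 0.7, -3.2]
opening: 0.0153
time: 15.7
eef_pos: [0.5277, -0.3425, 0.0692]
orientation: [0.001, 0.852, 0.524, 0.0]
ft_force: [0.1, 0.2, -1.7]
opening: 0.0149
[ 0.52794298 -0.34265829  0.06962295] [ 0.05417556 -0.31863714 -2.85302524]
```

View pics/c_s11.png

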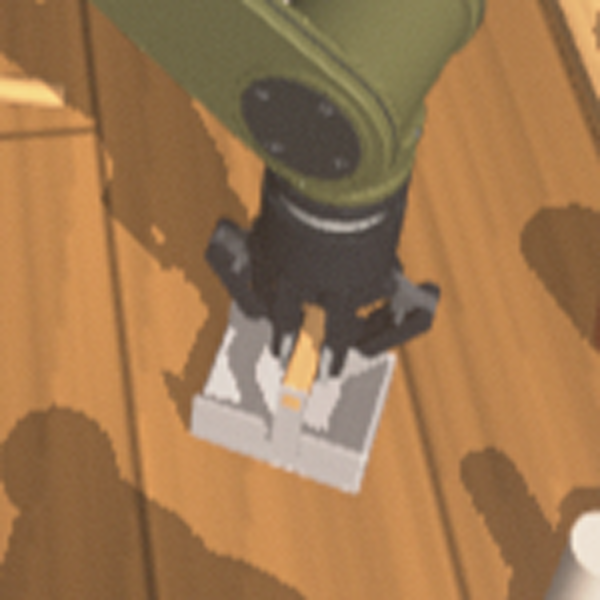

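The scoop is level and empty, still about 9 mm above the table. I lower until the weight comes off.

```bash
python3 -m pendant '[[0,[0,0,-0.03],[0,0,0]],[0,[0,0,0],[0,0,0]]]'; python3 -m pendant '[[0,[0,0,-0.02],[0,0,0]],[0,[0,0,0],[0,0,0]]]';python3 -m pendant '[[0,[0,0,-0.01],[0,0,0]],[0,[0,0,0],[0,0,0]]]'
```

```text
time: 15.95
eef_pos: [0.5274, -0.3422, 0.0641]
orientation: [0.0, 0.852, 0.524, 0.0]
ft_force: [-0.3, 0.8, -2.9]
opening: 0.0153
time: 16.15
eef_pos: [0.5277, -0.3425, 0.0621]
orientation: [0.001, 0.852, 0.524, 0.0]
ft_force: [-2.5, 1.1, 2.6]
opening: 0.0151
time: 16.35
eef_pos: [0.5277, -0.3425, 0.0621]
orientation: [0.0, 0.852, 0.524, -0.0]
ft_force: [-5.7, 4.3, 11.9]
opening: 0.015
```

Standing on the table (force +12 N). I release, lift straight up, and retreat.

```bash
python3 -m pendant '[[0,[0,0,0.008],[0,0,0]],[0,[0,0,0],[0,0,0]],[0.5,[0,0,0],[0,0,0]],[0.5,[0,0,0],[0,0,0]],[0.5,[0,0,0],[0,0,0]],[0.5,[0,0,0.1],[0,0,0]],[0.5,[0,0,0.2],[0,0,0]],[0.5,[0,0,0.3],[0,0,0]]]' 20; python3 -m pendant '[[0.5,[0,0,0.3],[0,0,0]],[0.5,[0,0,0.3],[0,0,0]],[0.5,[0,0,0.3],[0,0,0]],[0.5,[-0.1,0.2,0],[0,0,0]],[0.5,[-0.1,0.2,0],[0,0,0]],[0.5,[-0.1,0.2,0],[0,0,0]],[0.5,[-0.1,0.2,0],[0,0,0]],[0.5,[0,0,0],[0,0,0]]]'; python3 -m pendant '[[0.5,[-0.1,0.2,0],[0,0,0]],[0.5,[0,0.3,0],[0,0,0]],[0.5,[0,0.3,0],[0,0,0]],[0.5,[0,0.3,0],[0,0,0]],[0.5,[0,0.3,0],[0,0,0]],[0.5,[0,0,0],[0,0,0]]]';  python3 - <<'E'
from h import *
p,d=snap("side","s12"); p,d=snap("top","t12"); crop(p,200,90,440,240,3.3,"c_t12")
E
```

```text
time: 17.15
eef_pos: [0.5257, -0.3409, 0.149]
orientation: [-0.003, 0.852, 0.524, -0.001]
ft_force: [0.6, -0.1, -0.1]
opening: 0.0431
time: 17.95
eef_pos: [0.4662, -0.2196, 0.2868]
orientation: [0.001, 0.851, 0.525, 0.001]
ft_force: [-0.7, -0.2, 0.1]
opening: 0.0425
time: 18.55
eef_pos: [0.4526, -0.0085, 0.2866]
orientation: [0.0, 0.85, 0.526, 0.001]
ft_force: [0.1, -0.9, 0.2]
opening: 0.0423
```

View pics/s12.png

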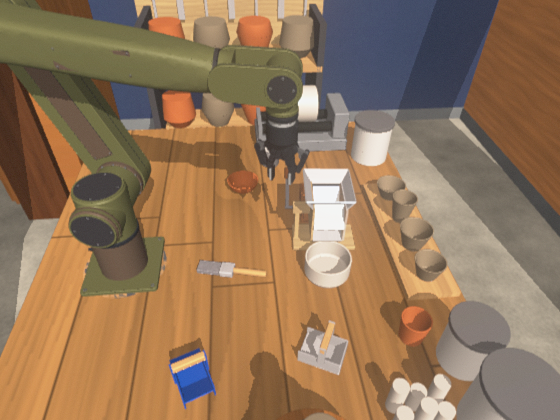

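View pics/c_t12.png

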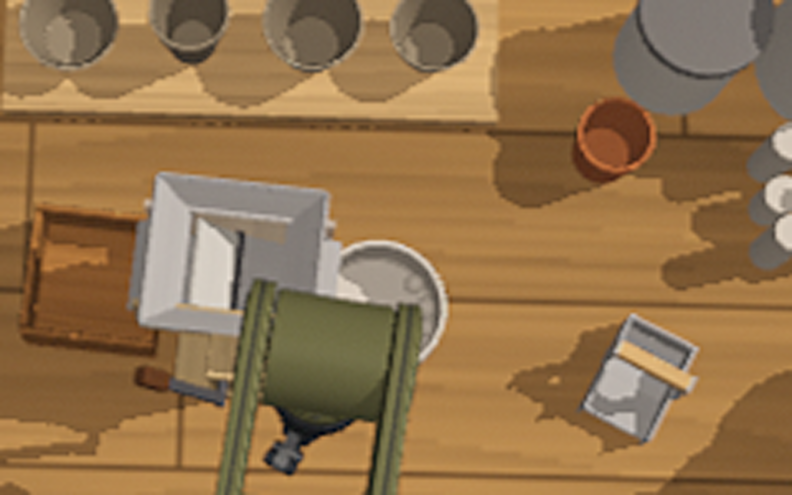

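The scoop stands upright and empty where it was. The crate is empty, the flap is still over to +y, the bystanders have not moved, and the robot touches nothing (force about 0). Handing in.

```bash
python3 -c "
from station import ctrl
print(ctrl.close_job())"
```

```text
the job is handed in; nothing more can be done
None
```

The job is done and handed in at about 18.7 s of the 72 s allowed.

- **Flap:** I pushed the lever knob to +y until it met the stop, where the reaction was about 13 N. That feeds the jar and shuts off the crate.
- **Balls:** I gripped the grey scoop by its bar and tipped it about 54° over the hopper. All five balls were seen in the jar from the top camera, with the scoop and crate empty.
- **Scoop:** I set it down level at its original place and let go.

**Last checks:** In the final pictures the scoop stands upright and empty, the flap is still fully over, and the pots look unmoved by eye. The gripper was free, with force about 0.

**Limits of the checks:**
- The side camera could not see the balls in the jar, because its near wall hid them.
- In the last top picture the arm covered part of the jar, so the count of five rests on the picture taken just after tipping.
- The side and top cameras differed by 4–9 mm along y on the hopper and knob. This did not affect the work.

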